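# Tap the keepsake box home in the drilling jig

## Task

Send the flat wooden box in the plywood drilling jig fully home against the stop hidden under the jig's bridge: with the head of the tapping block (rectangular head, not the round stamp), nudge it in gently, a centimetre or two per tap, drawing the block a centimetre clear and pausing a moment after every tap. Do not drive the stop back or touch the box with the hand. Then stand the block upright on the bare table; leave the stamp where it is.

Things in the scene. Friction and masses are not known exactly. Their poses are not given: they have to be found in the camera images.
- jig: Fixed plywood jig. Origin: underside centre of its base, 320x150x9 mm; x runs along the channel, the way the box slides. Channel 97 wide; metal rails 14 high, x -80 to 160; bridge x 60 to 160, top 71 above table, opening 50 high. Unseen stop block's face at x 130: box home has its near end at x 0, 60 mm showing before the bridge. Stop holds to 12 N, is pushed back (14 mm at most) by more.
- box_center (a point): Centre of the flat closed MDF box, 130 (its x, along the channel) x 90 x 34 mm, 0.2 kg, loose on the jig's base between the rails, 60 to 85 mm short of home. Slides with about 1 N. Home: centre at x = 65 mm in the jig's frame. Push the middle of its near end face, away from the bridge.
- tapper_center (a point): Tapping block of plain wood, upright on the table, 120 mm tall: head 30 (its x) x 60 (its y) x 30 mm high at the bottom, on its middle a square handle 24 x 24, 90 tall. Point: on the axis, 60 mm above its underside. Tap with either long face of the head (15 mm from the axis along x). 0.17 kg.
- stamp_center (a point): Bystander: round stamp of the same plain wood, upright on the table, 120 mm tall: round foot 56 mm across and 30 high, round handle 24 thick. Point: on the axis, 60 mm above its underside. It and the tapping block may stand in either order.
Things that resemble listed ones, but are neither listed nor needed, are in the scene too. Of the things like the part that bears box_center, leave any that is pink, purple or red; of the rest the larger one is meant.

How it is judged:
By the outcome, as a careful person would: the job done as asked, in the order asked, and still so for the second after the job is handed in, with the robot touching nothing.
It also fails if it takes over 54 s, if anything falls off the work surface, if the arm or the gripper's body presses on something with over 40 N, if the wrist force passes 120 N, or if a joint passes its speed limit or range.

## Robot

A 6-joint arm with a two-finger parallel gripper is mounted at the origin on the work surface. World frame = base frame: x ahead of the robot, y to its left, z up, the work surface at z = 0. Lengths are in m, angles in rad, forces in N, time in s.
With the tool pointing down it reaches from about 0.375 to 0.9 m from the base axis. Payload 3.1 kg.
Tool frame: the origin (TCP) lies at the centre of the arm's flange, where the gripper is bolted on; the fingertips stand 182 mm ahead of it and the grasp point (between the pads) lies 164 mm ahead of it; z points along the fingers, y is the line along which they close (so a half turn about z gives the same grasp; the last joint's range is limited). The gripper opens to 87 mm and grips with 3 to 60 N. Pads are 19 mm wide; open, the fingers measure 117 mm over their backs; the gripper's body (75 mm by 190 mm) begins 51 mm behind the grasp point.
Start: joints at [-1.343, 0.527, 1.433, -0, 1.181, -0.178], TCP at [0.247, -0.574, 0.405] pointing down, gripper open.
Joint ranges: [-3.08, 3.08], [-0.75, 2.2], [0.22, 2.44], [-1.43, 4.57], [0, 2.65], [-2.85, 2.85]. Speed limits (rad/s): [2.79, 2.79, 3.14, 3.14, 3.14, 3.14].

## Interface

Orientations are given as a unit quaternion [x, y, z, w].
In Python, from rig import * gives the robot as it stands.
- The arm moves only by the tool move_arm, never from a script. Its argument "commands" is a list that holds one entry, the list of rows, each a list of 6 numbers: the shift along the tool's x, y, z in units of 40 mm (1.0 is 40 mm), then the turn, a rotation vector about the tool's x, y, z in rad. A call has 1 to 12 rows; each row is the pose to reach, as a shift and turn from the pose commanded when the call began, along the tool's axes at that moment; what a row does not reach only later rows make up. A row lasts 1/8 s, in which the tool goes at most 62.5 mm and 10.7 degrees, less where a joint would pass 70% of its speed; a pose out of reach is approached as far as the arm can. A call with a gripper value outside its range is refused whole. "claw" is the closure, from -1 (fully open) to 1 (shut), so that 0 is half open, set as the call begins (left out, the last holds). The fingers move at their own pace and stop on an object; "squeeze" is the grip in N (left out, the last holds). Time passes only in rows, so rows that repeat a pose let the fingers close. It gives the time, the measured TCP pose, the force, the opening and the grip force at its end, in the units of the state.
- get_obs(): the state, without advancing time (a new reading comes with each control period).
- camera(name): name is "scene" or "top"; returns a dict with "pixels" (400x640x3 uint8, blue, green, red), "range_z" (400x640 float32, m along the optical axis (not along the pixel's ray), 0 where there is no reading), "camera_matrix" (3x3 intrinsics, pixels), "D" ([k1, k2, p1, p2, k3] as OpenCV has them; the pictures are not rectified), "extrinsics" (4x4, takes a point from world to camera coordinates). Camera axes: x right, y up, looking along -z (the intrinsics and any distortion apply to the point x, -y, -z); pixel columns grow to the right and rows downward; lengths in m; the calibration is good to about 2 mm. A picture is of the moment at which its call begins.
- hand_in(): hands the job in; it is judged then, once.
The state is a dict: "time": time; "q": joint angles; "joint_velocities": joint speeds; "joint_torque": joint torques, N m; "position": TCP position; "tool_rot": TCP orientation; "ft_force": force on the tool from outside, world axes, zero at the start; "moment": the same for the moment, N m; "grip_width": finger opening in m; "grip_force": force on a finger pad.
Only numpy, scipy, OpenCV 4.12 (cv2) and the standard library are available. Lean on these libraries where they do the work, as an engineer would, in place of code of your own. Each camera call takes 0.05 s, during which the arm holds its last target. There are 200 camera calls.

## Working session

There is one attempt and no reset: what is moved stays moved. The work goes in short steps, Python scripts to look and compute and a tool call to move; the robot and the scene stay as the last step left them, time stands still between calls to the robot, and variables do not carry over. Pictures are saved under pics/ and viewed, at most 10 in all, crops included, and the job is handed in when it is done.

Besides the shell and the picture viewer there is one more tool, called after ">>>" by a JSON object that holds its "fn" and its "kwargs", one argument or row to a line. move_arm: Moves the arm, as the interface text tells. Its arguments: {"type":"object","properties":{"commands":{"type":"array","items":{"type":"array","items":{"type":"array","items":{"type":"number"}}}},"claw":{"type":"number"},"squeeze":{"type":"number"}},"required":["commands"]}

```bash
mkdir -p pics; ls
cat > h.py <<'E'
from rig import *
import numpy as np, cv2
def grab(n):
    c=camera(n); np.savez(f'{n}.npz',**{k:np.asarray(v) for k,v in c.items()}); return c
def cloud(c):
    K=np.array(c['camera_matrix'],float);D=np.array(c['D'],float);T=np.array(c['extrinsics'],float)
    h,w=c['range_z'].shape
    uv=np.stack(np.meshgrid(np.arange(w),np.arange(h)),-1).reshape(-1,1,2).astype(float)
    n=cv2.undistortPoints(uv,K,D).reshape(h,w,2)
    z=c['range_z'].astype(float)
    P=np.stack([n[...,0]*z,-n[...,1]*z,-z],-1)
    W=(P-T[:3,3])@T[:3,:3]
    W[z==0]=np.nan
    return W
def ray(c,u,v,z):
    K=np.array(c['camera_matrix'],float);D=np.array(c['D'],float);T=np.array(c['extrinsics'],float)
    n=cv2.undistortPoints(np.array([[[u,v]]],float),K,D).ravel()
    d=T[:3,:3].T@np.array([n[0],-n[1],-1]); o=-T[:3,:3].T@T[:3,3]
    return o+d*(z-o[2])/d[2]
E
python3 - <<'E'
from h import *
for n in ('scene','top'):
    c=grab(n); cv2.imwrite(f'pics/{n}0.png',c['pixels'])
    T=np.array(c['extrinsics']);print(n,-T[:3,:3].T@T[:3,3],T[:3,:3].round(2).tolist(),(c['range_z']==0).mean())
print(get_obs())
E
```

```text
pics
scene [1.00837714 0.81889303 0.79458988] [[-0.83, 0.55, 0.0], [-0.33, -0.5, 0.8], [0.45, 0.67, 0.59]] 0.00416015625
top [0.30656667 0.02515543 1.39409951] [[-0.01, -1.0, 0.01], [0.99, -0.0, 0.14], [-0.14, 0.01, 0.99]] 0.00395703125
{'time': 0.1, 'q': array([-1.34250161e+00,  5.28387769e-01,  1.43371049e+00, -8.70474227e-06,
        1.18138754e+00, -1.78494719e-01]), 'joint_velocities': array([-0.00012502, -0.00086303, -0.00290495,  0.00031013,  0.00169815,
        0.00109157]), 'joint_torque': array([-4.32867155e-04, -4.40985096e+01, -1.77150607e+01,  6.34253025e-02,
        5.33577183e-02, -4.60626370e-05]), 'position': array([ 0.24725355, -0.57370564,  0.40388045]), 'tool_rot': array([ 9.79385732e-01,  2.01996763e-01, -2.75908559e-05, -9.46175786e-04]), 'ft_force': array([-0.44585015,  0.16726448, -0.39194957]), 'moment': array([0.03419475, 0.02051922, 0.01351319]), 'grip_force': 0.0, 'grip_width': 0.08680173607880327}
```

View pics/scene0.png

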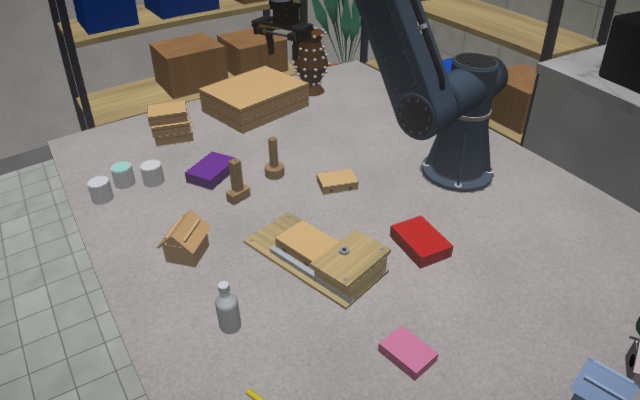

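View pics/top0.png

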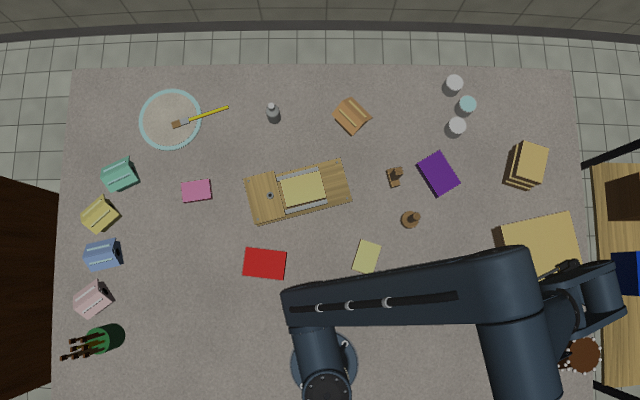

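The scene view shows the jig at (320,258) with the box at its near end, the tapper (square head) at (237,182) and the round stamp at (274,160). In the top view these are the jig at (298,190), tapper (395,177) and stamp (410,220). The bridge is toward world +y.

```bash
python3 - <<'E'
from h import *
S={n:dict(np.load(n+'.npz')) for n in('scene','top')}
W={n:cloud(S[n]) for n in S}
# plane check
for n in W:
    w=W[n]; 
    m=(abs(w[...,0]-.55)<.4)&(abs(w[...,1])<.5)&(abs(w[...,2])<.02); print(n,'table z',np.nanmedian(w[m][:,2]))
def reg(n,u0,u1,v0,v1): return W[n][v0:v1,u0:u1].reshape(-1,3)
def rect(P,t):
    r=cv2.minAreaRect((P[:,:2]*1000).astype(np.float32)); print(t,len(P),'c',np.round(r[0],1),'sz',np.round(r[1],1),'ang',round(r[2],2),'zmed',np.round(np.median(P[:,2]),4))
def sel(P,a,b): return P[(P[:,2]>a)&(P[:,2]<b)]
for n,R in (('top',(235,360,150,235)),('scene',(240,395,205,310))):
    P=reg(n,*R)
    rect(sel(P,.064,.08),n+' bridge'); 
    q=sel(P,.036,.05)
    # main cluster of box top: filter by colour-independent percentile
    rect(q,n+' boxtop'); rect(sel(P,.005,.013),n+' base'); rect(sel(P,.017,.028),n+' rails')
for n,Rs in (('top',dict(tap=(380,407,160,194),stamp=(396,425,205,235))),('scene',dict(tap=(222,253,152,208),stamp=(260,288,132,184)))):
    for k,R in Rs.items():
        P=reg(n,*R)
        rect(sel(P,.112,.13),n+k+' handletop'); rect(sel(P,.024,.036),n+k+' head')
E
cat > crop.py <<'E'
import cv2
t=cv2.imread('pics/top0.png')[135:245,230:430]; cv2.imwrite('pics/crop0.png',cv2.resize(t,None,fx=4,fy=4,interpolation=cv2.INTER_CUBIC))
E
python3 crop.py
```

```text
scene table z 0.0006598998619436777
top table z -0.00013035144330115133
top bridge 1522 c [518.5 183.8] sz [152.4 100.3] ang 14.8 zmed 0.0706
top boxtop 1136 c [547.8  67.7] sz [ 99.9 140.2] ang 15.12 zmed 0.0426
top base 1464 c [547.3  81.9] sz [278.1 407.5] ang 0.1 zmed 0.0083
top rails 392 c [556.2  31.9] sz [130.4 215.5] ang 12.34 zmed 0.0228
scene bridge 2457 c [520.4 186.6] sz [154.6 103.6] ang 14.66 zmed 0.0718
scene boxtop 1681 c [479.5 104.4] sz [248.4 244.9] ang 14.19 zmed 0.0438
scene base 1700 c [529.3  75.4] sz [353.2 360.1] ang 55.77 zmed 0.0096
scene rails 729 c [481.5 104.1] sz [246.5 243.8] ang 14.7 zmed 0.023
toptap handletop 64 c [ 589.6 -230. ] sz [23.1 24.6] ang 12.02 zmed 0.1193
toptap head 93 c [ 589.2 -228.8] sz [61.3 30.1] ang 14.77 zmed 0.0297
topstamp handletop 51 c [ 449.9 -276.2] sz [21.1 21.4] ang 89.35 zmed 0.1181
topstamp head 141 c [ 449.6 -276.8] sz [52.5 47.9] ang 30.2 zmed 0.0295
scenetap handletop 78 c [ 591.9 -222.7] sz [25.3 28.1] ang 10.66 zmed 0.1184
scenetap head 254 c [ 565.  -304.9] sz [226.1  61.3] ang 73.0 zmed 0.0313
scenestamp handletop 39 c [ 453.7 -272.2] sz [20.  19.1] ang 56.89 zmed 0.1186
scenestamp head 142 c [ 457.2 -270.9] sz [52.8 54.6] ang 58.36 zmed 0.0299
```

View pics/crop0.png

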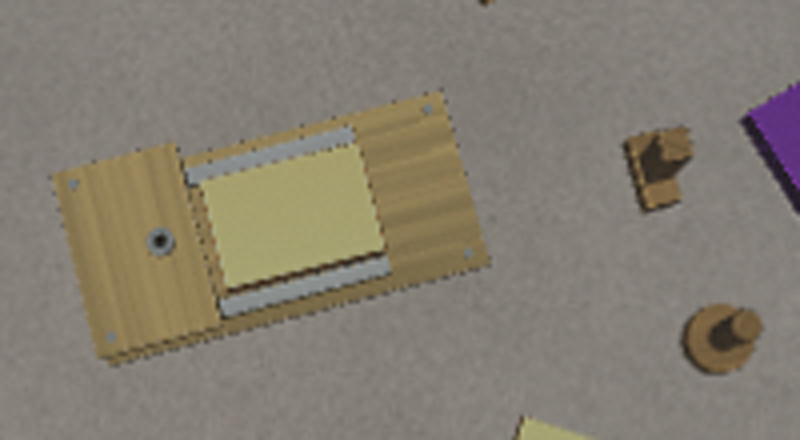

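The crop confirms the layout: the box's near end is at crop (362,145)–(385,255), close to the start of the rails. The tapper's head at (655,170) is roughly parallel to the jig. Next I'll get the box's near end and the first move in tool units.

```bash
cat >> h.py <<'E'
from scipy.spatial.transform import Rotation as Rn
A=np.radians(14.8)
J0=np.array([.5475,.0786]); EX=np.array([-np.sin(A),np.cos(A)]); EY=np.array([-np.cos(A),-np.sin(A)])
def jig(P): d=np.asarray(P)[...,:2]-J0; return np.stack([d@EX,d@EY],-1)
def rel(pos,yawx,o=None):
    "row (shift/40mm, rotvec) to tcp pos pointing down with tool x at yawx rad"
    o=o or get_obs(); R=Rn.from_quat(o['tool_rot'])
    G=Rn.from_matrix(np.array([[np.cos(yawx),np.sin(yawx),0],[np.sin(yawx),-np.cos(yawx),0],[0,0,-1.]]))
    return np.r_[R.inv().apply(np.array(pos)-o['position'])/.04,(R.inv()*G).as_rotvec()].round(3)
def boxinfo(c,ylim=.03):
    W=cloud(c); j=jig(W); z=W[...,2]
    m=(z>.039)&(z<.048)&(abs(j[...,1])<.06)&(j[...,0]>-.12)&(j[...,0]<.058)
    q=j[m]; k=abs(q[:,1])<ylim; 
    # near edge by lateral bins
    out=[]
    for a in np.arange(-.04,.041,.01):
        s=q[abs(q[:,1]-a)<.005,0]
        if len(s)>5: out.append((round(a,3),round(np.sort(s)[1]*1000,1)))
    return out,(np.percentile(q[:,1],[1,99])*1000).round(1)
E
python3 - <<'E'
from h import *
for n in('scene','top'):
    c=dict(np.load(n+'.npz')); print(n,boxinfo(c))
    W=cloud(c); j=jig(W); z=W[...,2]
    m=(z>.066)&(z<.078)&(abs(j[...,1])<.09)&(j[...,0]>0)&(j[...,0]<.2); q=j[m]*1000
    r=cv2.minAreaRect(q.astype(np.float32)); print('bridge',r, np.percentile(q,[1,99],axis=0).round(1).tolist())
    m=(z>.006)&(z<.013)&(abs(j[...,1])<.09)&(abs(j[...,0])<.2); q=j[m]*1000; print('base',np.percentile(q,[.5,99.5],axis=0).round(1).tolist())
print('tapper in jig',jig([.590,-.228]))
print('above',rel([.590,-.228,.33],A))
E
```

```text
scene ([(np.float64(-0.04), np.float64(-77.3)), (np.float64(-0.03), np.float64(-79.8)), (np.float64(-0.02), np.float64(-78.4)), (np.float64(-0.01), np.float64(-75.9)), (np.float64(0.0), np.float64(-77.3)), (np.float64(0.01), np.float64(-77.5)), (np.float64(0.02), np.float64(-76.5)), (np.float64(0.03), np.float64(-76.4)), (np.float64(0.04), np.float64(-76.6))], array([-46.6,  43.8]))
bridge ((111.342041015625, -1.3570022583007812), (154.5992431640625, 103.64604187011719), 89.85736846923828) [[62.2, -76.5], [161.9, 72.0]]
base [[-158.8, -77.9], [162.5, 72.3]]
top ([(np.float64(-0.04), np.float64(-77.2)), (np.float64(-0.03), np.float64(-77.5)), (np.float64(-0.02), np.float64(-78.1)), (np.float64(-0.01), np.float64(-78.6)), (np.float64(0.0), np.float64(-79.4)), (np.float64(0.01), np.float64(-79.1)), (np.float64(0.02), np.float64(-75.1)), (np.float64(0.03), np.float64(-77.8)), (np.float64(0.04), np.float64(-77.6))], array([-41.5,  46.6]))
bridge ((109.10931396484375, 1.891571044921875), (100.2557601928711, 150.928466796875), 0.0008565973257645965) [[60.0, -72.2], [158.2, 75.8]]
base [[-160.9, -73.5], [149.5, 77.0]]
tapper in jig [-0.3072845   0.03722968]
above [ 1.1288e+01 -4.5440e+00  1.8590e+00 -2.0000e-03 -0.0000e+00  1.4800e-01]
```

>>> {"fn": "move_arm", "kwargs": {
  "commands": [
    [[0.6,-0.2,0.1,0,0,0.01],[1.9,-0.8,0.3,0,0,0.03],[3.3,-1.3,0.5,0,0,0.05],[4.7,-1.9,0.8,0,0,0.07],[6.1,-2.5,1.0,0,0,0.09],[7.5,-3.0,1.2,0,0,0.11],[8.9,-3.6,1.45,0,0,0.13],[10.1,-4.1,1.65,-0.002,0,0.14],[11.0,-4.43,1.8,-0.002,0,0.148],[11.29,-4.54,1.86,-0.002,0,0.148],[11.29,-4.54,1.86,-0.002,0,0.148],[11.29,-4.54,1.86,-0.002,0,0.148]]
  ],
  "claw": -1,
  "squeeze": 20
}}

```text
time: 1.6
position: [0.5894, -0.2296, 0.3304]
tool_rot: [0.992, 0.128, -0.0, 0.001]
ft_force: [0.6, -0.1, 0.2]
grip_width: 0.0867
grip_force: 0.0
```

Run:
```python
from h import *
c=grab('scene'); cv2.imwrite('pics/s1.png',cv2.resize(c['pixels'][90:230,160:320],None,fx=4,fy=4))
o=get_obs(); print(o['time'],o['position'],rel([.590,-.228,.256],A,o))
```

```text
1.65 [ 0.58934703 -0.22979971  0.33054898] [ 2.800e-02 -4.300e-02  1.864e+00  2.000e-03  0.000e+00 -1.000e-03]
```

View pics/s1.png

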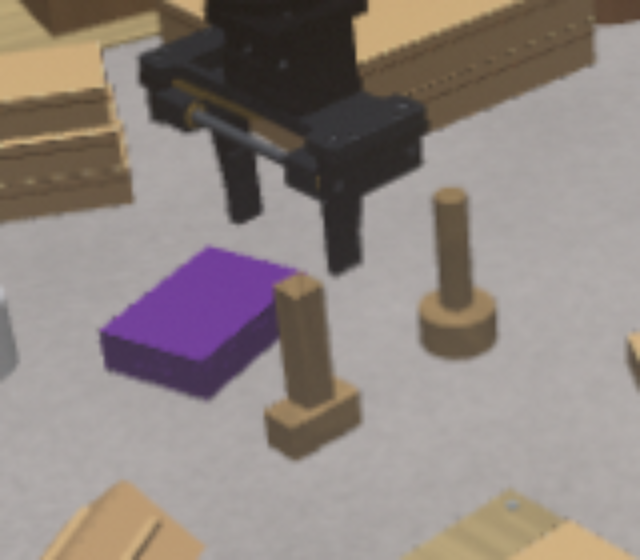

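The fingers, with tips at (240,215) and (345,268), straddle the handle top at (298,280), so I'll descend and grip.

>>> {"fn": "move_arm", "kwargs": {
  "commands": [
    [[0,0,0.5,0,0,0],[0.03,-0.04,1.1,0,0,0],[0.03,-0.04,1.6,0,0,0],[0.03,-0.04,1.86,0,0,0],[0.03,-0.04,1.86,0,0,0],[0.03,-0.04,1.86,0,0,0]]
  ]
}}

```text
time: 2.4
position: [0.5912, -0.2273, 0.2568]
tool_rot: [0.992, 0.129, 0.001, 0.002]
ft_force: [1.0, 0.1, -0.7]
grip_width: 0.087
grip_force: 0.0
```

>>> {"fn": "move_arm", "kwargs": {
  "commands": [
    [[0,0,0,0,0,0],[0,0,0,0,0,0],[0,0,0,0,0,0],[0,0,0,0,0,0],[0,0,0,0,0,0],[0,0,0,0,0,0],[0,0,0,0,0,0],[0,0,0,0,0,0]]
  ],
  "claw": 1,
  "squeeze": 20
}}

```text
time: 3.4
position: [0.591, -0.2268, 0.2559]
tool_rot: [0.992, 0.129, 0.0, 0.001]
ft_force: [0.4, 0.7, -0.5]
grip_width: 0.024
grip_force: 20.0
```

Run:
```python
from h import *
p=J0-EX*.110; print(rel([*p,.31],A))
```

```text
[ 9.010e-01 -4.906e+00 -1.361e+00  2.000e-03 -0.000e+00  0.000e+00]
```

>>> {"fn": "move_arm", "kwargs": {
  "commands": [
    [[0,0,-0.5,0,0,0],[0,0,-1.0,0,0,0],[0.1,-0.5,-1.36,0,0,0],[0.3,-1.4,-1.36,0,0,0],[0.5,-2.4,-1.36,0,0,0],[0.7,-3.4,-1.36,0,0,0],[0.8,-4.3,-1.36,0,0,0],[0.9,-4.8,-1.36,0.002,0,0],[0.9,-4.9,-1.36,0.002,0,0],[0.9,-4.9,-1.36,0.002,0,0],[0.9,-4.9,-1.36,0.002,0,0]]
  ]
}}

```text
time: 4.78
position: [0.576, -0.0292, 0.31]
tool_rot: [0.992, 0.128, 0.0, 0.0]
ft_force: [0.1, -0.0, -1.8]
grip_width: 0.0237
grip_force: 20.0
```

Run:
```python
from h import *
c=grab('scene'); cv2.imwrite('pics/s2.png',cv2.resize(c['pixels'][170:310,230:400],None,fx=4,fy=4))
o=get_obs();print(o['time'],o['position'],jig(o['position']),rel([*(J0-EX*.110),.2685],A,o))
W=cloud(c);j=jig(W);z=W[...,2]
p=Rn.from_quat(o['tool_rot']);print(p.as_matrix().round(4).tolist())
# head of the block: near jig x -.15..-.085, z between .04 and .09
m=(j[...,0]>-.15)&(j[...,0]<-.085)&(abs(j[...,1])<.05)&(z>.045)&(z<.09)
q=np.c_[j[m],z[m]]*1000; print(len(q),np.percentile(q,[2,98],axis=0).round(1).tolist())
h=q[(q[:,2]<75)]; 
top=q[(q[:,2]>78)]; print(np.percentile(top,[2,98],axis=0).round(1).tolist())
```

```text
4.825 [ 0.57591447 -0.02919571  0.30993026] [-1.11477770e-01  6.41854734e-05] [ 1.000e-03 -3.700e-02  1.036e+00  0.000e+00 -0.000e+00 -1.000e-03]
[[0.9671, 0.2544, 0.0005], [0.2544, -0.9671, -0.0003], [0.0005, 0.0004, -1.0]]
374 [[-124.5, -31.9, 57.0], [-94.4, 27.4, 88.1]]
[[-124.7, -31.7, 78.7], [-94.9, 27.4, 88.8]]
```

View pics/s2.png

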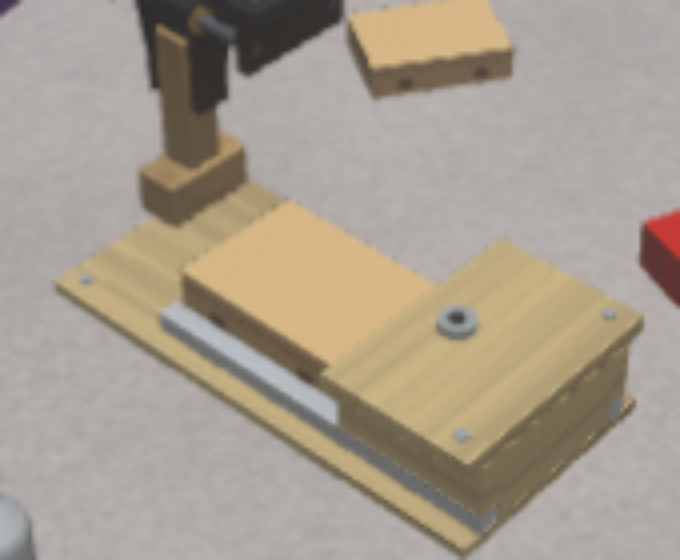

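The block is held upright at (190,130), centred behind the box's near end, with a gap of about 17 mm. I'll lower it into the channel.

>>> {"fn": "move_arm", "kwargs": {
  "commands": [
    [[0,0,0.35,0,0,0],[0,0,0.7,0,0,0],[0,0,0.95,0,0,0],[0,0,1.03,0,0,0],[0,0,1.03,0,0,0],[0,0,1.03,0,0,0]]
  ]
}}

```text
time: 5.58
position: [0.5758, -0.028, 0.2691]
tool_rot: [0.992, 0.129, 0.0, 0.0]
ft_force: [-0.2, -0.3, -1.9]
grip_width: 0.0239
grip_force: 20.0
```

>>> {"fn": "move_arm", "kwargs": {
  "commands": [
    [[0,-0.15,0,0,0,0],[0,-0.3,0,0,0,0],[0,-0.42,0,0,0,0],[0,-0.54,0,0,0,0],[0,-0.64,0,0,0,0],[0,-0.72,0,0,0,0],[0,-0.55,0,0,0,0],[0,-0.42,0,0,0,0],[0,-0.42,0,0,0,0],[0,-0.42,0,0,0,0],[0,-0.42,0,0,0,0],[0,-0.42,0,0,0,0]]
  ]
}}

```text
time: 7.08
position: [0.5713, -0.0116, 0.2687]
tool_rot: [0.992, 0.129, -0.0, -0.0]
ft_force: [1.0, 0.3, -1.6]
grip_width: 0.0238
grip_force: 20.0
```

```bash
cat > look.py <<'E'
from h import *
c=grab('scene'); o=get_obs(); print(o['time'],jig(o['position'])*1000)
W=cloud(c);j=jig(W)*1000;z=W[...,2]
m=(z>.040)&(z<.048)&(j[...,0]>-90)&(j[...,0]<58)&(abs(j[...,1])<48)&(c['pixels'][...,2]>170)
r=[]
for a in range(-40,41,10):
    s=j[m&(abs(j[...,1]-a)<5)][:,0]
    if len(s)>5: r.append(round(float(np.sort(s)[1]),1))
print('near end',r,'shown vs bridge(~61.5)'); q=j[m]; print(np.percentile(q[:,1],[1,99]))
E
python3 look.py
```

```text
7.125 [-9.33264855e+01  4.82656516e-02]
near end [-63.0, -61.8, -80.2, -82.1, -78.0, -78.0, -84.8, -78.8, -64.2] shown vs bridge(~61.5)
[-44.54094984  43.6920885 ]
```

>>> {"fn": "move_arm", "kwargs": {
  "commands": [
    [[0,-0.15,0,0,0,0],[0,-0.28,0,0,0,0],[0,-0.4,0,0,0,0],[0,-0.5,0,0,0,0],[0,-0.6,0,0,0,0],[0,-0.68,0,0,0,0],[0,-0.52,0,0,0,0],[0,-0.38,0,0,0,0],[0,-0.38,0,0,0,0],[0,-0.38,0,0,0,0],[0,-0.38,0,0,0,0],[0,-0.38,0,0,0,0]]
  ]
}}

```text
time: 8.62
position: [0.5674, 0.003, 0.2688]
tool_rot: [0.992, 0.129, 0.0, -0.0]
ft_force: [-0.0, -0.7, -1.7]
grip_width: 0.0235
grip_force: 20.0
```

>>> {"fn": "move_arm", "kwargs": {
  "commands": [
    [[0,-0.15,0,0,0,0],[0,-0.28,0,0,0,0],[0,-0.4,0,0,0,0],[0,-0.5,0,0,0,0],[0,-0.6,0,0,0,0],[0,-0.68,0,0,0,0],[0,-0.52,0,0,0,0],[0,-0.38,0,0,0,0],[0,-0.38,0,0,0,0],[0,-0.38,0,0,0,0],[0,-0.38,0,0,0,0],[0,-0.38,0,0,0,0]]
  ]
}}

```text
time: 10.12
position: [0.5635, 0.0178, 0.2688]
tool_rot: [0.992, 0.129, 0.0, -0.0]
ft_force: [0.1, 0.9, -0.7]
grip_width: 0.0236
grip_force: 20.0
```

```bash
python3 look.py
python3 - <<'E'
import numpy as np,cv2
c=np.load('scene.npz')['pixels']; cv2.imwrite('pics/s3.png',cv2.resize(c[170:310,230:400],None,fx=4,fy=4))
E
```

```text
10.175 [-62.92551238   0.07275855]
near end [-32.5, -72.5, -74.8, -48.4, -34.7, -48.7, -56.2, -47.5, -34.0] shown vs bridge(~61.5)
[-44.58918925  43.01771166]
```

View pics/s3.png

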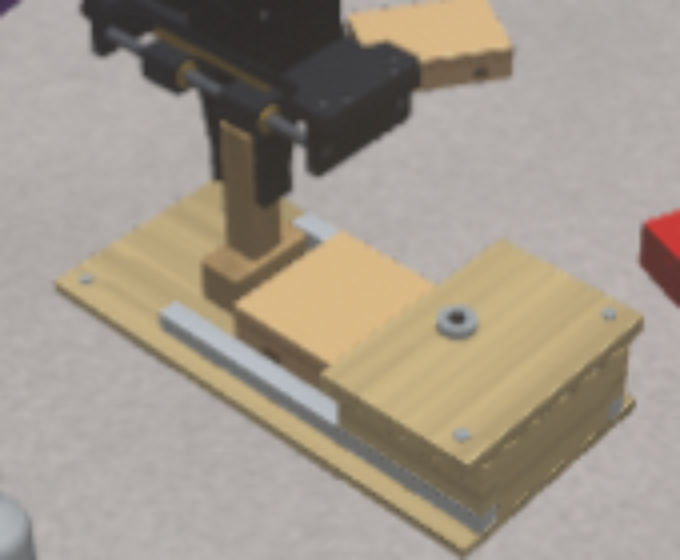

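The box is advancing squarely, with its near end at about (240,310) and a visible gap to the block's head. About 35 mm remain.

>>> {"fn": "move_arm", "kwargs": {
  "commands": [
    [[0,-0.15,0,0,0,0],[0,-0.28,0,0,0,0],[0,-0.38,0,0,0,0],[0,-0.48,0,0,0,0],[0,-0.57,0,0,0,0],[0,-0.65,0,0,0,0],[0,-0.5,0,0,0,0],[0,-0.35,0,0,0,0],[0,-0.35,0,0,0,0],[0,-0.35,0,0,0,0],[0,-0.35,0,0,0,0],[0,-0.35,0,0,0,0]]
  ]
}}

```text
time: 11.68
position: [0.5599, 0.0313, 0.2688]
tool_rot: [0.992, 0.129, 0.0, -0.0]
ft_force: [0.7, -0.2, -2.9]
grip_width: 0.0237
grip_force: 20.0
```

>>> {"fn": "move_arm", "kwargs": {
  "commands": [
    [[0,-0.12,0,0,0,0],[0,-0.24,0,0,0,0],[0,-0.34,0,0,0,0],[0,-0.42,0,0,0,0],[0,-0.5,0,0,0,0],[0,-0.57,0,0,0,0],[0,-0.42,0,0,0,0],[0,-0.27,0,0,0,0],[0,-0.27,0,0,0,0],[0,-0.27,0,0,0,0],[0,-0.27,0,0,0,0],[0,-0.27,0,0,0,0]]
  ]
}}

```text
time: 13.18
position: [0.5571, 0.0417, 0.2687]
tool_rot: [0.992, 0.129, -0.0, -0.0]
ft_force: [0.2, -0.1, -2.0]
grip_width: 0.0238
grip_force: 20.0
```

```bash
python3 look.py
python3 - <<'E'
from h import *
c=grab('top'); print(boxinfo(c))
E
```

```text
13.225 [-38.10386903   0.09217809]
near end [-8.5, -50.0, -48.6, -23.5, -8.8, -22.7, -32.1, -25.6, -6.3] shown vs bridge(~61.5)
[-45.80857375  42.57516894]Traceback (most recent call last):
  File "<stdin>", line 2, in <module>
  File "h.py", line 38, in boxinfo
    return out,(np.percentile(q[:,1],[1,99])*1000).round(1)
                ~~~~~~~~~~~~~^^^^^^^^^^^^^^^
    return _quantile_unchecked(
        a, q, axis, out, overwrite_input, method, keepdims, weights)
    return _ureduce(a,
                    func=_quantile_ureduce_func,
    ...<5 lines>...
                    overwrite_input=overwrite_input,
                    method=method)
    r = func(a, **kwargs)
    result = _quantile(arr,
                       quantiles=q,
    ...<2 lines>...
                       out=out,
                       weights=wgt)
    slices_having_nans = np.isnan(arr[-1, ...])
                                  ~~~^^^^^^^^^
IndexError: index -1 is out of bounds for axis 0 with size 0
```

About 10 mm are left. For the last tap I'll advance 6 mm, then go in 1 mm steps while watching the force.

>>> {"fn": "move_arm", "kwargs": {
  "commands": [
    [[0,-0.12,0,0,0,0],[0,-0.22,0,0,0,0],[0,-0.3,0,0,0,0],[0,-0.35,0,0,0,0],[0,-0.4,0,0,0,0],[0,-0.45,0,0,0,0]]
  ]
}}

```text
time: 14.02
position: [0.5527, 0.059, 0.2688]
tool_rot: [0.992, 0.129, 0.0, 0.0]
ft_force: [0.5, -1.2, -1.7]
grip_width: 0.0237
grip_force: 20.0
```

>>> {"fn": "move_arm", "kwargs": {
  "commands": [
    [[0,-0.025,0,0,0,0],[0,-0.025,0,0,0,0]]
  ]
}}

```text
time: 14.28
position: [0.5524, 0.0601, 0.2688]
tool_rot: [0.992, 0.129, 0.0, -0.0]
ft_force: [0.5, -0.5, -2.8]
grip_width: 0.024
grip_force: 20.0
```

```bash
cat > f.py <<'E'
from h import *
o=get_obs(); print(o['time'],jig(o['position'])*1000,'push',-o['ft_force'][:2]@EX, o['moment'], o['joint_torque'][0])
E
python3 f.py
```

```text
14.275 [-19.17629706   0.02867282] push 0.6635226660272096 [-0.13559506 -0.02894776 -0.01963031] 0.4017486982047558
```

>>> {"fn": "move_arm", "kwargs": {
  "commands": [
    [[0,-0.025,0,0,0,0],[0,-0.025,0,0,0,0]]
  ]
}}

```text
time: 14.52
position: [0.5521, 0.0609, 0.2688]
tool_rot: [0.992, 0.129, 0.0, -0.0]
ft_force: [0.8, -1.6, -1.3]
grip_width: 0.0238
grip_force: 20.0
```

>>> {"fn": "move_arm", "kwargs": {
  "commands": [
    [[0,-0.025,0,0,0,0],[0,-0.025,0,0,0,0]]
  ]
}}

```text
time: 14.78
position: [0.5519, 0.0619, 0.2688]
tool_rot: [0.992, 0.129, 0.0, -0.0]
ft_force: [0.5, -1.6, -0.9]
grip_width: 0.0239
grip_force: 20.0
```

```bash
python3 f.py; python3 look.py
```

```text
14.775 [-17.2230238   0.0460898] push 1.674857306865766 [-0.2360771  -0.11634371 -0.02071267] 0.682138055562973
14.825 [-17.1921454    0.06931027]
near end [1.5, -29.2, -7.9, -9.7, -0.6, -2.3, -8.3, -0.3, 0.3] shown vs bridge(~61.5)
[-45.51812174  42.21844929]
```

>>> {"fn": "move_arm", "kwargs": {
  "commands": [
    [[0,-0.0125,0,0,0,0],[0,-0.0125,0,0,0,0]]
  ]
}}

```text
time: 15.08
position: [0.5517, 0.0624, 0.2688]
tool_rot: [0.992, 0.129, 0.0, 0.0]
ft_force: [-0.0, -0.9, -1.2]
grip_width: 0.0238
grip_force: 20.0
```

```bash
python3 f.py
```

```text
15.075 [-16.74085422   0.06107342] push 0.8393406735996585 [-0.25421892 -0.03994508 -0.01216509] 0.7707555033266544
```

>>> {"fn": "move_arm", "kwargs": {
  "commands": [
    [[0,-0.0125,0,0,0,0],[0,-0.0125,0,0,0,0]]
  ]
}}

```text
time: 15.32
position: [0.5516, 0.0629, 0.2688]
tool_rot: [0.992, 0.129, 0.0, -0.0]
ft_force: [0.3, -1.8, -1.5]
grip_width: 0.024
grip_force: 20.0
```

```bash
python3 f.py
```

```text
15.325 [-16.21931169   0.07052177] push 1.8506953834519457 [-0.22283656 -0.09282709  0.0144475 ] 0.7880108244717121
```

Still only sliding friction, with no stop felt yet.

>>> {"fn": "move_arm", "kwargs": {
  "commands": [
    [[0,-0.0125,0,0,0,0],[0,-0.0125,0,0,0,0]]
  ]
}}

```text
time: 15.58
position: [0.5514, 0.0634, 0.2688]
tool_rot: [0.992, 0.129, 0.0, -0.0]
ft_force: [-0.1, -1.4, -1.6]
grip_width: 0.0238
grip_force: 20.0
```

>>> {"fn": "move_arm", "kwargs": {
  "commands": [
    [[0,-0.0125,0,0,0,0],[0,-0.0125,0,0,0,0]]
  ]
}}

```text
time: 15.82
position: [0.5513, 0.0639, 0.2687]
tool_rot: [0.992, 0.129, 0.0, -0.0]
ft_force: [0.7, -1.4, -0.5]
grip_width: 0.024
grip_force: 20.0
```

```bash
python3 f.py; python3 look.py
```

```text
15.825 [-15.2002848   0.1094161] push 1.5323629181487675 [-0.27097233 -0.09650969 -0.02086078] 0.7101240009069443
15.875 [-15.15915915   0.10737581]
near end [2.3, -26.7, -5.7, 0.8, -1.0, -2.0, -5.0, 2.1, 2.6] shown vs bridge(~61.5)
[-44.82509309  42.44211418]
```

>>> {"fn": "move_arm", "kwargs": {
  "commands": [
    [[0,-0.0125,0,0,0,0],[0,-0.0125,0,0,0,0]]
  ]
}}

```text
time: 16.12
position: [0.5511, 0.0644, 0.2688]
tool_rot: [0.992, 0.129, 0.0, -0.0]
ft_force: [0.5, -1.2, -2.2]
grip_width: 0.0239
grip_force: 20.0
```

```bash
python3 f.py
```

```text
16.125 [-14.68697232   0.11390166] push 1.2849056093485531 [-0.25416058 -0.1663831  -0.02966391] 0.7489162869751453
```

>>> {"fn": "move_arm", "kwargs": {
  "commands": [
    [[0,-0.0125,0,0,0,0],[0,-0.0125,0,0,0,0]]
  ]
}}

```text
time: 16.38
position: [0.5512, 0.0646, 0.2688]
tool_rot: [0.992, 0.129, 0.0, 0.0]
ft_force: [0.4, -3.0, -2.6]
grip_width: 0.0236
grip_force: 20.0
```

```bash
python3 f.py
```

```text
16.375 [-1.44412419e+01  1.34666627e-02] push 2.9880957327825524 [-0.58451789 -0.16754636  0.06949509] 1.4921299740672112
```

The push and moment jumped and the motion lagged, which is the stop. One small step will confirm it.

>>> {"fn": "move_arm", "kwargs": {
  "commands": [
    [[0,-0.006,0,0,0,0],[0,-0.006,0,0,0,0]]
  ]
}}

```text
time: 16.62
position: [0.5512, 0.0648, 0.2688]
tool_rot: [0.992, 0.129, 0.0, 0.0]
ft_force: [0.3, -4.0, -2.9]
grip_width: 0.024
grip_force: 20.0
```

```bash
python3 f.py
```

```text
16.625 [-14.31361746  -0.05299102] push 3.9087041013654433 [-0.90498555 -0.18203601  0.07696005] 2.1522223949432373
```

The box is seated at 4 N, well under the 12 N limit. Now I'll draw clear, pause, back away and lift.

>>> {"fn": "move_arm", "kwargs": {
  "commands": [
    [[0,0.12,0,0,0,0],[0,0.3,0,0,0,0],[0,0.3,0,0,0,0],[0,0.3,0,0,0,0],[0,0.3,0,0,0,0],[0,0.3,0,0,0,0]]
  ]
}}

```text
time: 17.38
position: [0.554, 0.0536, 0.2687]
tool_rot: [0.992, 0.129, -0.0, -0.0]
ft_force: [0.2, 0.1, -1.6]
grip_width: 0.0237
grip_force: 20.0
```

>>> {"fn": "move_arm", "kwargs": {
  "commands": [
    [[0,0.2,0,0,0,0],[0,0.6,-0.3,0,0,0],[0,1.2,-0.8,0,0,0],[0,2.0,-1.2,0,0,0],[0,2.6,-1.4,0,0,0],[0,2.8,-1.4,0,0,0],[0,2.8,-1.4,0,0,0],[0,2.8,-1.4,0,0,0]]
  ]
}}

```text
time: 18.38
position: [0.5821, -0.054, 0.3239]
tool_rot: [0.992, 0.129, -0.001, -0.001]
ft_force: [0.0, 0.6, -1.3]
grip_width: 0.024
grip_force: 20.0
```

```bash
python3 look.py
python3 - <<'E'
from h import *
c=dict(np.load('scene.npz')); cv2.imwrite('pics/s4.png',cv2.resize(c['pixels'][150:310,200:400],None,fx=4,fy=4)[:600])
o=get_obs()
print(rel([.591,-.2268,.320],A,o), rel([.591,-.2268,.256],A,o))
E
```

```text
18.425 [-136.92890188    0.3367    ]
near end [2.7, 1.7, 1.9, 1.2, 3.1, 2.9, 3.8, 3.4, 1.9] shown vs bridge(~61.5)
[-44.63784505  42.28698276]
[-8.970e-01  4.235e+00  9.500e-02 -1.000e-03  2.000e-03  1.000e-03] [-8.940e-01  4.237e+00  1.695e+00 -1.000e-03  2.000e-03  1.000e-03]
```

View pics/s4.png

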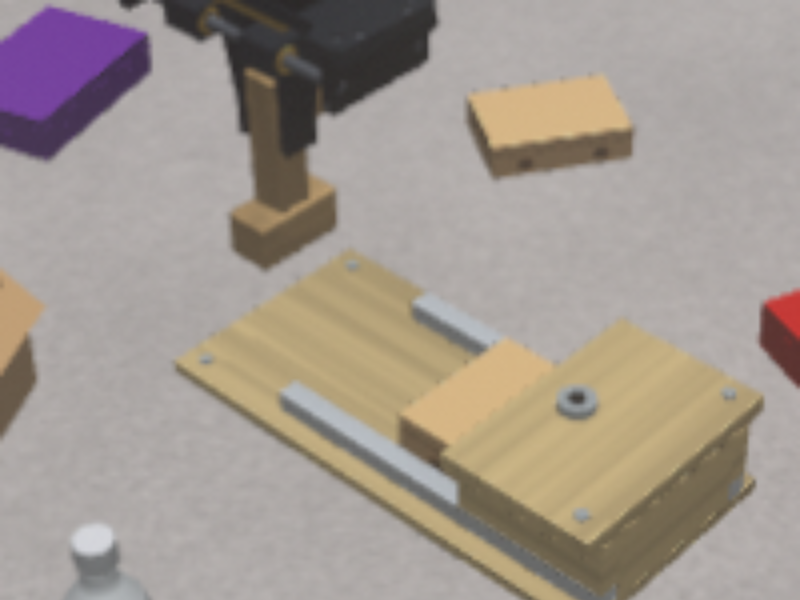

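The box is home, squarely under the bridge at (475,395), and the block hangs upright at (280,180). I'll return the block to its original bare spot.

>>> {"fn": "move_arm", "kwargs": {
  "commands": [
    [[-0.2,0.6,0.05,0,0,0],[-0.3,1.4,0.09,0,0,0],[-0.5,2.3,0.09,0,0,0],[-0.7,3.2,0.09,0,0.001,0],[-0.85,3.9,0.09,0,0.002,0],[-0.9,4.23,0.2,0,0.002,0],[-0.9,4.24,0.6,0,0.002,0],[-0.9,4.24,1.0,0,0.002,0],[-0.9,4.24,1.35,0,0.002,0],[-0.9,4.24,1.5,0,0.002,0],[-0.9,4.24,1.6,0,0.002,0],[-0.9,4.24,1.6,0,0.002,0]]
  ]
}}

```text
time: 19.92
position: [0.5914, -0.2279, 0.2607]
tool_rot: [0.992, 0.129, 0.001, -0.0]
ft_force: [-0.1, 0.2, -2.1]
grip_width: 0.0239
grip_force: 20.0
```

Run:
```python
from h import *
o=get_obs(); print(o['time'],o['position'],o['ft_force'],rel([.591,-.2268,.256],A,o))
```

```text
19.925 [ 0.59144043 -0.22792335  0.26072279] [-0.07559615  0.16551388 -2.10581695] [-0.004 -0.03   0.118  0.    -0.002  0.001]
```

>>> {"fn": "move_arm", "kwargs": {
  "commands": [
    [[0,0,0.05,0,-0.001,0],[0,0,0.09,0,-0.002,0],[0,0,0.115,0,-0.002,0],[0,0,0.115,0,-0.002,0],[0,0,0.115,0,-0.002,0]]
  ]
}}

```text
time: 20.55
position: [0.5914, -0.228, 0.2562]
tool_rot: [0.992, 0.129, 0.0, 0.0]
ft_force: [0.4, -0.3, -1.4]
grip_width: 0.0238
grip_force: 20.0
```

Still within about 0.3 mm of the table; release and retreat straight up.

>>> {"fn": "move_arm", "kwargs": {
  "commands": [
    [[0,0,0.008,0,0,0],[0,0,0.008,0,0,0],[0,0,0.008,0,0,0]]
  ]
}}

```text
time: 20.92
position: [0.5914, -0.228, 0.2559]
tool_rot: [0.992, 0.129, 0.0, 0.0]
ft_force: [0.2, 0.7, -1.2]
grip_width: 0.024
grip_force: 20.0
```

>>> {"fn": "move_arm", "kwargs": {
  "commands": [
    [[0,0,0,0,0,0],[0,0,0,0,0,0],[0,0,0,0,0,0],[0,0,0,0,0,0],[0,0,0,0,0,0],[0,0,0,0,0,0],[0,0,0,0,0,0]]
  ],
  "claw": -1
}}

```text
time: 21.8
position: [0.5913, -0.228, 0.2558]
tool_rot: [0.992, 0.129, 0.0, -0.0]
ft_force: [-0.0, -0.1, 0.5]
grip_width: 0.0834
grip_force: 0.0
```

>>> {"fn": "move_arm", "kwargs": {
  "commands": [
    [[0,0,-0.4,0,0,0],[0,0,-1.0,0,0,0],[0,0,-1.8,0,0,0],[0,0,-2.6,0,0,0],[0,0,-3.2,0,0,0],[0,0,-3.2,0,0,0],[0,0,-3.2,0,0,0],[0,0,-3.2,0,0,0]]
  ]
}}

```text
time: 22.8
position: [0.5909, -0.2278, 0.3824]
tool_rot: [0.992, 0.129, -0.001, -0.001]
ft_force: [0.0, -0.8, -0.1]
grip_width: 0.0871
grip_force: 0.0
```

```bash
python3 look.py
python3 - <<'E'
import numpy as np,cv2
c=np.load('scene.npz')['pixels']; cv2.imwrite('pics/s5.png',cv2.resize(c[100:310,160:400],None,fx=2.5,fy=2.5))
E
```

```text
22.85 [-307.40167423   36.21924859]
near end [1.7, 2.5, 3.7, 0.9, 3.2, 2.2, 2.3, 1.9, 3.0] shown vs bridge(~61.5)
[-44.76277146  42.43496756]
```

View pics/s5.png

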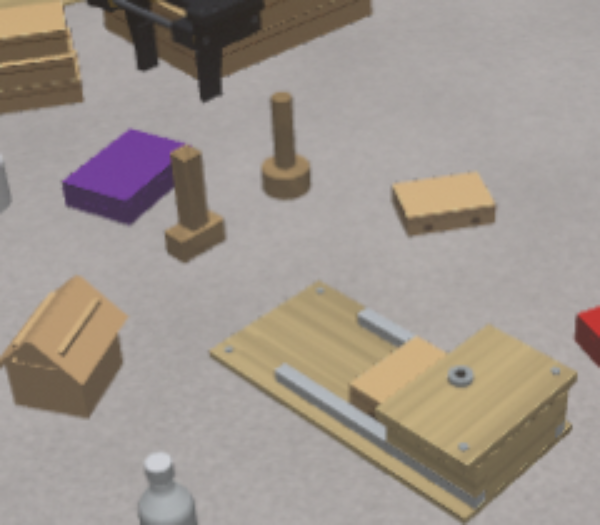

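The block stands upright at (195,205), the stamp at (285,150) is untouched, the box is home at (400,375), and the hand is clear.

```bash
python3 -c "
from rig import *
print(hand_in())"
```

```text
the job is handed in; nothing more can be done
None
```

The box is home against the stop: six gentle taps, the last pressing it there with about 4 N. The tapping block stands upright on the bare table where it began, the stamp was not touched, and the job was handed in at about 23 s.

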